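Gauge the adapter's jack and show it to the inspection camera

TASK

Put the slimmest gauge pin (the one with the smallest head) from the pin rack fully home into the jack on top of the waveguide-to-coax adapter standing on the chuck, and let go of the pin; then grip the adapter itself and lift it, pin still home, up to the inspection camera: upright, its open flange squarely facing the lens and centred on it, 100 mm in front of the lens. Finish while still holding it there, quite still, in the air; do not touch the camera, and leave the other parts on the bench where they are.

Things in the scene. Friction and masses are not known exactly. Their poses are not given: they have to be found in the camera images.
- adapter: Waveguide-to-coax adapter, 0.2 to 0.35 kg, loose on the chuck, 80 mm long: grey tube along its x (34 wide in y, from 8 to 38 mm above the underside) between an open flange at +x and a closed end plate at -x (46 wide, 42 high, 6 thick), brass jack on top. Grip it across the tube's 34 mm, midway. Origin: centre of the underside, z up. +x starts within 35 degrees of the robot's +x.
- adapter_face (a point): Centre of the adapter's open flange face: 40 mm along +x from the adapter's origin and 23 mm up. The flange is aluminium, 46 wide x 46 high x 8 mm thick, with a dark rectangular opening and bolt holes. Axes as the adapter's: x points out of the flange.
- jack_mouth (a point): Centre of the round hole in the top of the brass jack (24 x 24 mm, its top 6 mm above the tube), 14 mm along -x from the adapter's origin and 44 mm above the underside. The hole is vertical, 7.5 mm in diameter with a small chamfer, 20 mm deep.
- pin_slim: The slimmest steel gauge pin, 25 g, standing in one of the rack's three holes (any of them): round shaft 6 mm in diameter, 17 mm long with a chamfered tip, under a round head 14 mm in diameter and 16 mm tall. Origin: centre of the shaft's tip (the lowest point); z up. It is home when the underside of its head lies on the jack's top face.
- pin_slim_collar (a point): Centre of the underside of the slim pin's head, 17 mm above its tip; the head reaches from here 16 mm up. In the rack this point lies on the rack's top.
- pin_mid: Another gauge pin in the rack, head 20 mm in diameter and 16 mm tall, shaft 7.5 mm. Origin at the shaft's tip. Leave it.
- pin_big: Another gauge pin in the rack, head 26 mm in diameter and 16 mm tall, shaft 9 mm. Origin at the shaft's tip. Leave it.
- rack: Fixed black pin rack, 50 (x) x 130 (y) x 24 mm high, with three holes in a row along its y axis, at y = -45, 0 and 45 mm, each 10 mm wide. Origin: centre of the underside. A pin is best gripped across the row, with the fingers closing along the rack's x.
- chuck: Fixed dark steel chuck plate, 190 x 190 x 20 mm high, on which the adapter and the straight section stand side by side. Origin: centre of the underside.
- section: Loose straight waveguide section on the chuck, like the adapter but with an open flange at both ends and no jack: 80 long, 46 wide, 46 mm high. Origin: centre of the underside. Leave it.
- camera: Fixed inspection camera: white box (90 x 56 x 60 mm) with a black lens barrel 42 mm in diameter, on a post and base (110 x 100 mm); top at 230 mm. The lens looks level, along the camera's own -x axis, roughly towards the robot, its axis 200 mm above the table. Origin: under the post, on the table.
- camera_lens (a point): Centre of the front of the lens, 75 mm along the camera's -x axis from its origin and 200 mm above the table. Axes as the camera's: -x is where it looks.
- camera_view (a point): The point 100 mm straight in front of the lens, on its axis, 200 mm above the table, where the centre of the adapter's flange face belongs. Axes as the camera's; the adapter's x axis must point along the camera's +x, into the lens.
- horn: Loose brass horn antenna, standing mouth down, about 60 mm square at the mouth and 95 mm tall. Origin: centre of the underside. Leave it.
- tape: Loose roll of tape lying flat, 90 mm across, 30 mm high. Origin: centre of the underside. Leave it.
- wrench: Loose wrench, 160 mm long, lying in front of the pin rack, on the robot's side. Origin: its underside. Leave it.
- module: Loose black module, 90 x 60 x 34 mm high, with two brass connectors. Origin: centre of the underside. Leave it.
- keys: Loose hex-key set in a red holder, holder 50 x 35 x 14 mm, keys sticking out to +x, about 107 mm long in all. Origin: centre of the holder's underside. Leave it.
Not all that is in view belongs to the job. Several things have the shape of the camera; the one meant has the colours described above. What is shaped like the adapter but red is not meant.

How it is judged:
On the way, in this order (a step that is already met when the one before it is completed fails the run):
1. the slim pin is fully home in the jack and let go, the adapter still on the chuck (distance between pin_slim_collar and jack_mouth below 0.004 m and contact force between pin_slim and the fingers below 0.1 N and height (world z) of adapter below 0.03 m), for 0.3 s.
2. the adapter is lifted off the chuck with the pin home in it (distance between pin_slim_collar and jack_mouth below 0.004 m and height (world z) of adapter above 0.08 m), for 0.2 s.
At the end, for the whole second after the job is handed in: Adapter held still in the gripper: flange centre within 20 mm of the point 100 mm in front of the lens, upright within 0.15 rad, facing the lens within 0.18 rad; slim pin home in the jack (head underside within 4 mm of the mouth), not pinched by the fingers (distance between adapter_face and camera_view below 0.02 m and angle between adapter's own z axis and vertical below 0.15 rad and angle between the x axis of adapter and the x axis of camera, either way round below 0.18 rad and x of jack_mouth in the frame of camera below -0.195 m and distance between pin_slim_collar and jack_mouth below 0.004 m and contact force between adapter and the fingers above 1 N and contact force between pin_slim and the fingers below 0.5 N and linear speed of adapter below 0.03 m/s and angular speed of adapter below 0.3 rad/s); the arm keeps its last pose, push and grip.
It fails at once if the straight section moved more than 30 mm (distance of section from where it was at the start of the episode above 0.03 m).
It fails at once if another gauge pin moved more than 30 mm (distance of any of pin_mid, pin_big from where it was at the start of the episode above 0.03 m).
It fails at once if another part on the bench moved more than 30 mm (distance of any of horn, tape, wrench, module, keys from where it was at the start of the episode above 0.03 m).
It fails at once if the camera was touched (over 2 N) (contact force between camera and anything else above 2 N).
It also fails if it takes over 58 s, if anything falls off the work surface, if the arm or the gripper's body presses on something with over 40 N, if the wrist force passes 120 N, or if a joint passes its speed limit or range.

ROBOT

A 6-joint arm with a two-finger parallel gripper is mounted at the origin on the work surface. World frame = base frame: x ahead of the robot, y to its left, z up, the work surface at z = 0. Lengths are in m, angles in rad, forces in N, time in s.
With the tool pointing down it reaches from about 0.425 to 0.925 m from the base axis. Payload 12.5 kg.
Tool frame: the origin (TCP) lies on the centre line of the jaws, within the pads' length; the fingertips stand 17 mm ahead of it and the grasp point (between the pads) lies 2 mm behind it; z points along the fingers, y is the line along which they close (so a half turn about z gives the same grasp; the last joint's range is limited). The gripper opens to 85 mm and grips with 20 to 120 N. Pads are 22 mm wide; open, the fingers measure 114 mm over their backs; the gripper's body (76 mm by 85 mm) begins 54 mm behind the grasp point. The pads swing forward as they close: fully open they stand 13 mm farther back than shut.
Start: joints at [-1.412, 0.491, 1.559, -0, 1.092, -0.106], TCP at [0.164, -0.603, 0.248] pointing down, gripper open.
Joint ranges: [-3.1, 3.1], [-0.84, 2.19], [0.05, 2.79], [-1.13, 4.28], [0.06, 2.93], [-2.69, 2.69]. Speed limits (rad/s): [2.22, 2.22, 2.79, 3.14, 3.14, 3.14].

INTERFACE

Orientations are given as a unit quaternion [x, y, z, w].
In Python, from plant import sensors, imaging, arm gives the robot as it stands.
- The arm moves only by the shell command python3 -m jog 'ROWS' [OPENING] [FORCE]. ROWS is JSON, a list of rows, each an object with "offset": the shift along the tool's x, y, z in mm, a list of three; "dr": the turn, a rotation vector about the tool's x, y, z in rad, a list of three. In form: [{"offset": [dx, dy, dz], "dr": [ax, ay, az]}, ...]. A call has 1 to 5 rows; each row shifts and turns the commanded pose from where the row before left it, along the tool's axes as they then stand; what a row does not reach is not made up. A row lasts 1/10 s, in which the tool goes at most 50 mm and 8.59 degrees, less where a joint would pass 70% of its speed; a pose out of reach is approached as far as the arm can. A call is refused whole if a number of a shift passes 50 or a number of a turn 0.15, either way. A call with a gripper value outside its range is refused whole. OPENING is the finger opening in mm, from 0 to 85.4, set as the call begins (- or left out, the last holds). The fingers move at their own pace and stop on an object; FORCE is the grip in N (left out, the last holds). Time passes only in rows, so rows that do not move let the fingers close. It gives the time, the measured TCP pose, the force, the opening and the grip force at its end, in the units of the state.
- sensors.sense(): the state, without advancing time (a new reading comes with each control period).
- imaging.read_camera(name): name is "side" or "top" or "wrist"; returns a dict with "image" (480x640x3 uint8, red, green, blue), "range_z" (480x640 float32, m along the optical axis (not along the pixel's ray), 0 where there is no reading), "fx", "fy", "cx", "cy" (pixels), "k1" (the pictures are not rectified: a ray, as slopes to the right and down, at radius r is drawn at 1 + k1 r^2 times it, then the intrinsics apply), "R" (3x3) and "t" (3): a world point X has camera coordinates R X + t. Camera axes: x right, y down, z forward; pixel columns grow to the right and rows downward; lengths in m; the calibration is good to about 2 mm. A picture is of the moment at which its call begins.
- arm.hand_in(): hands the job in; it is judged then, once.
The state is a dict: "time": time; "joint_positions": joint angles; "qvel": joint speeds; "joint_torque": joint torques, N m; "tcp_pos": TCP position; "tool_rot": TCP orientation; "ft_force": force on the tool from outside, world axes, zero at the start; "wrist_torque": the same for the moment, N m; "gripper_width": opening from 0.0 (shut) to 1.0 (fully open); "gripper_force": force on a finger pad.
Only numpy, scipy, OpenCV 4.12 (cv2) and the standard library are available. Lean on these libraries where they do the work, as an engineer would, in place of code of your own. Each camera call takes 0.05 s, during which the arm holds its last target. There are 200 camera calls.

## Working session

There is one attempt and no reset: what is moved stays moved. The work goes in short steps, Python scripts to look and compute and a shell command to move; the robot and the scene stay as the last step left them, time stands still between calls to the robot, and variables do not carry over. Pictures are saved under pics/ and viewed, at most 10 in all, crops included, and the job is handed in when it is done.

```bash
mkdir -p pics; cat > h.py <<'E'
import numpy as np,cv2,pickle
from plant import sensors,imaging
def snap(n,f):
    c=imaging.read_camera(n); pickle.dump(c,open(f'pics/{f}.pkl','wb')); cv2.imwrite(f'pics/{f}.png',c['image'][:,:,::-1]); return c
def load(f): return pickle.load(open(f'pics/{f}.pkl','rb'))
def rays(c,uv):
    K=np.array([[c['fx'],0,c['cx']],[0,c['fy'],c['cy']],[0,0,1]])
    uv=np.asarray(uv,float).reshape(-1,1,2)
    n=cv2.undistortPoints(uv,K,np.array([c['k1'],0,0,0.]))[:,0]
    return np.c_[n,np.ones(len(n))]
def onplane(c,uv,z):
    R,t=np.array(c['R']),np.array(c['t']); d=rays(c,uv)@R; o=-R.T@t
    return o+d*((z-o[2])/d[:,2])[:,None]
def cloud(c):
    v,u=np.mgrid[:480,:640]; p=rays(c,np.c_[u.ravel(),v.ravel()])*c['range_z'].reshape(-1,1)
    w=(p-np.array(c['t']))@np.array(c['R']); w[c['range_z'].ravel()<=0]=np.nan
    return w.reshape(480,640,3)
E
python3 - <<'E'
from h import *
for n in ['top','side','wrist']:
    c=snap(n,n+'0'); print(n,c['fx'],c['k1'],-np.array(c['R']).T@c['t'],np.array(c['R'])[2])
print(sensors.sense())
E
```

```text
top 523.9039673378079 0.03067070706512895 [ 0.30402576 -0.05804705  1.43534456] [ 0.19474383  0.00321723 -0.98084886]
side 450.16871753279315 -0.09064347680095802 [0.2497129  0.76684169 0.91614467] [ 0.24536771 -0.70097277 -0.66965056]
wrist 379.9199999462335 -0.07272409620086738 [ 0.2411376  -0.58161547  0.37358704] [-0.30252357 -0.08109147 -0.94968608]
{'time': 0.15, 'joint_positions': array([-1.41161533e+00,  4.91402932e-01,  1.55928195e+00, -5.87623025e-06,
        1.09167569e+00, -1.05623026e-01]), 'qvel': array([ 0.0003815 , -0.0016776 , -0.00193576,  0.00095128,  0.00067772,
        0.00114099]), 'joint_torque': array([ 1.57745835e-03, -6.18707657e+01, -2.61693352e+01, -6.21049435e-05,
        3.19413506e-03,  1.42619859e-05]), 'tcp_pos': array([ 0.16356098, -0.60308262,  0.24788273]), 'tool_rot': array([ 9.91247399e-01,  1.32016842e-01, -1.28866219e-05, -3.83751113e-04]), 'ft_force': array([-0.27066208, -0.68738063, -0.35187678]), 'wrist_torque': array([ 0.00680533,  0.0357971 , -0.0319218 ]), 'gripper_force': 0.0, 'gripper_width': 0.9992279871577462}
```

View pics/top0.png

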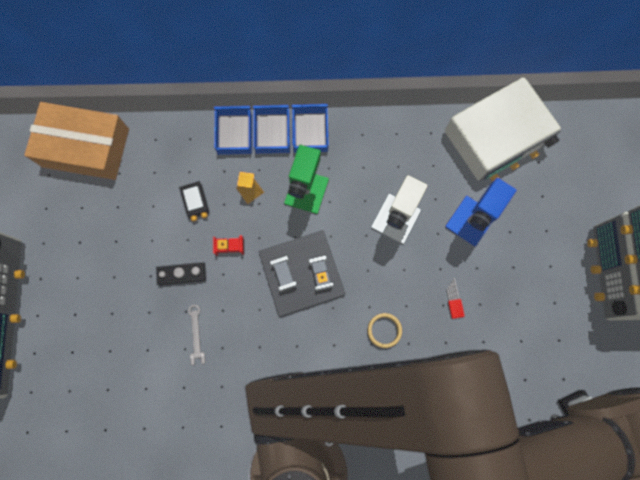

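View pics/side0.png

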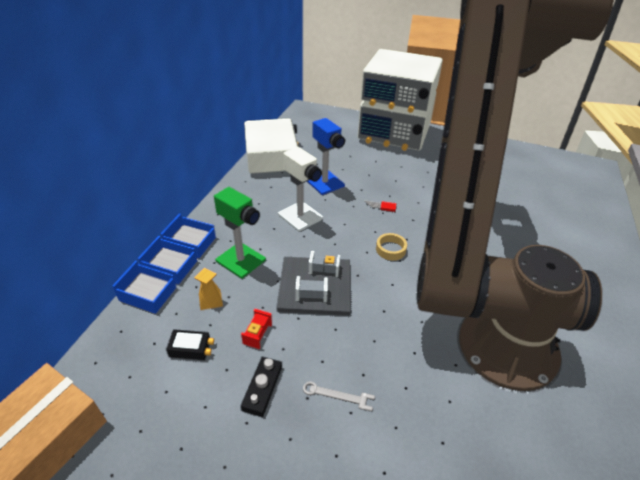

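The top view shows the rack at about (181,273), with the slim pin likely the left one at (163,274). The adapter is at (320,273) with its jack near (322,277), and the white camera is at (405,205) with its lens at (397,217). The side view agrees: slim pin at (254,398), white camera at (300,165).

```bash
python3 - <<'E'
from h import *
from scipy import ndimage as nd
c=load('top0'); W=cloud(c); im=c['image'].astype(int); hsv=cv2.cvtColor(c['image'],cv2.COLOR_RGB2HSV)
def box(u0,u1,v0,v1):
    m=np.zeros((480,640),bool); m[v0:v1,u0:u1]=1; return m
def rect(m,z,n):
    ys,xs=np.nonzero(m); P=onplane(c,np.c_[xs,ys],z)[:,:2]*1000
    r=cv2.minAreaRect(P.astype(np.float32)); print(n,len(P),'mean',P.mean(0).round(1),'rect',np.round(r[0],1),np.round(r[1],1),round(r[2],1),'z',np.nanmedian(W[m][:,2]).round(4))
g=im.max(2)
rk=box(150,212,255,292)
rect(nd.binary_fill_holes(rk&(g<60)),.024,'rack')
L,n=nd.label(rk&(g>95)&(W[:,:,2]>.03))
for i in range(1,n+1):
    if (L==i).sum()>8: rect(L==i,.04,'pin')
a=box(255,350,228,320)
rect(nd.binary_fill_holes(a&(g<85)),.02,'chuck')
ad=box(300,340,250,296)
rect(ad&(W[:,:,2]>.05),.064,'adapter')
rect(ad&(hsv[:,:,1]>110)&(hsv[:,:,0]<30)&(g>100),.064,'brass')
cam=box(372,430,170,248)
rect(cam&(W[:,:,2]>.215),.23,'camtop')
rect(cam&(W[:,:,2]<.03)&(W[:,:,2]>.004)&(g>150),.01,'base')
rect(cam&(W[:,:,2]>.15)&(g<80),.21,'lens')
print(W[200:226:4,380:430:6,2].round(3))
# tall clouds
m=cam&(W[:,:,2]>.16); print(W[m].min(0),W[m].max(0))
Lr=hsv; 
for b,n in [((215,345,100,160),'bins'),((285,330,145,215),'green')]:
    m=box(*b)&(W[:,:,2]>.02); print(n,np.nanmin(W[m],0),np.nanmax(W[m],0))
E
python3 - <<'E'
import cv2
a=cv2.imread('pics/top0.png')
x=cv2.resize(a[225:325,140:350],None,fx=3.6,fy=3.6,interpolation=cv2.INTER_CUBIC)
cv2.imwrite('pics/crop0.png',x)
E
```

```text
rack 469 mean [512.5 313.6] rect [517.4 311.2] [ 48.8 126.7] 4.5 z 0.0245
pin 45 mean [524.5 267. ] rect [524.4 266.9] [19.6 16.8] 44.6 z 0.0405
pin 75 mean [520.6 313.3] rect [520.8 313.2] [24.6 21.7] 88.6 z 0.0405
pin 28 mean [517.7 358.2] rect [517.7 358.5] [13.9 13.4] 1.9 z 0.0387
chuck 382 mean [498.5 -18.9] rect [529.1 -10.4] [226.7 178.7] 17.0 z 0.0175
adapter 408 mean [508.3 -69.1] rect [508.  -69.6] [81.5 45.8] 12.6 z 0.0614
brass 87 mean [494.6 -71.2] rect [494.6 -71.3] [25.6 23.3] 9.8 z 0.0639
camtop 1035 mean [ 653.2 -277.6] rect [ 648.3 -274.7] [ 55.5 122. ] 60.4 z 0.2295
base 566 mean [ 665.7 -274. ] rect [ 696.8 -302. ] [102.3 186.8] 61.1 z 0.0123
lens 204 mean [ 608.3 -252.8] rect [ 609.1 -252.5] [38.5 37.9] 61.3 z 0.2172
[[-0.003  0.01   0.015  0.229  0.231  0.232  0.232 -0.006 -0.001]
 [ 0.004  0.016  0.23   0.227  0.23   0.231  0.233  0.001  0.004]
 [-0.003  0.013  0.217  0.23   0.232  0.226  0.012  0.005 -0.004]
 [ 0.015  0.012  0.21   0.224  0.228  0.233  0.01   0.004  0.002]
 [ 0.012  0.009  0.218  0.224  0.22   0.231  0.019  0.003  0.005]
 [ 0.011  0.009  0.22   0.221  0.216  0.018 -0.002 -0.     0.008]
 [ 0.016  0.009  0.198  0.222  0.194  0.016 -0.003 -0.004 -0.003]]
[ 0.58936903 -0.32796792  0.17411523] [ 0.71586114 -0.22948203  0.23830547]
bins [ 0.75900433 -0.09961926  0.02000254] [0.99004542 0.21967697 0.23942649]
green [ 0.67352397 -0.09915908  0.02005125] [0.88312558 0.02299034 0.23942649]
```

View pics/crop0.png

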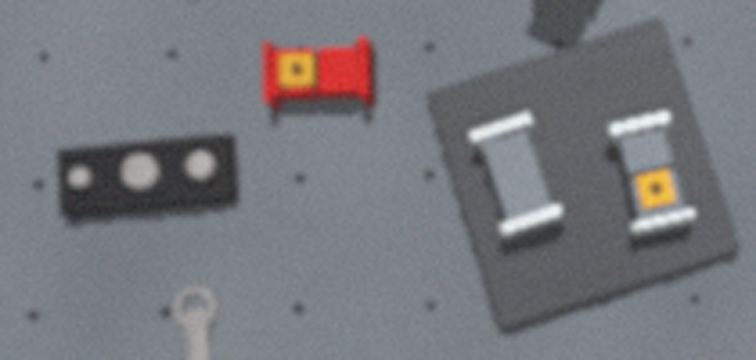

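The crop confirms it: slim pin at crop (79,177), adapter jack at crop (655,188). The adapter flange points up-left, so its yaw is about +12°. I'll move over the jack and turn the tool so the fingers close along the rack's x.

```bash
A='x'
python3 -m jog '[{"offset":[31,-28,2],"dr":[0,0,0]},{"offset":[31,-28,2],"dr":[0,0,0]},{"offset":[31,-28,2],"dr":[0,0,0]},{"offset":[31,-28,2],"dr":[0,0,0]},{"offset":[31,-28,2],"dr":[0,0,0]}]' 85
python3 -m jog '[{"offset":[31,-28,2],"dr":[0,0,0]},{"offset":[31,-28,2],"dr":[0,0,0]},{"offset":[31,-28,2],"dr":[0,0,0]},{"offset":[31,-28,2],"dr":[0,0,0]},{"offset":[31,-28,2],"dr":[0,0,0]}]'
python3 -m jog '[{"offset":[30,-29,2],"dr":[0,0,0]},{"offset":[30,-29,2],"dr":[0,0,0]},{"offset":[30,-29,2],"dr":[0,0,0]},{"offset":[30,-29,2],"dr":[0,0,0]},{"offset":[29,-30,4],"dr":[0,0,0]}]'
python3 -m jog '[{"offset":[0,0,0],"dr":[0,0,-0.15]},{"offset":[0,0,0],"dr":[0,0,-0.15]},{"offset":[0,0,0],"dr":[0,0,-0.15]},{"offset":[0,0,0],"dr":[0,0,-0.15]},{"offset":[0,0,0],"dr":[0,0,-0.15]}]'
python3 -m jog '[{"offset":[0,0,0],"dr":[0,0,-0.15]},{"offset":[0,0,0],"dr":[0,0,-0.15]},{"offset":[0,0,0],"dr":[0,0,-0.15]},{"offset":[0,0,0],"dr":[0,0,-0.15]},{"offset":[0,0,0],"dr":[0,0,-0.03]}]'
cat >> h.py <<'E'
from scipy.spatial.transform import Rotation as Ro
def yaw(): 
    s=sensors.sense(); R=Ro.from_quat(s['tool_rot']).as_matrix(); return s['tcp_pos'],R,np.degrees(np.arctan2(R[1,0],R[0,0]))
def off(target):
    p,R,y=yaw(); print('tcp',p.round(4),'yaw',y.round(2),'z',R[:,2].round(4),'offset mm',((np.array(target)-p)@R*1000).round(1))
E
python3 - <<'E'
from h import *
off([.4946,-.0713,.214])
c=snap('wrist','w1'); print(-np.array(c['R']).T@c['t'])
E
```

```text
time: 0.65
tcp_pos: [0.2771, -0.426, 0.2381]
tool_rot: [0.991, 0.132, 0.0, -0.0]
ft_force: [0.5, -0.3, 0.6]
gripper_width: 1.0
gripper_force: 0.0
time: 1.15
tcp_pos: [0.3901, -0.2503, 0.2282]
tool_rot: [0.991, 0.132, 0.0, 0.0]
ft_force: [0.6, -0.1, 1.0]
gripper_width: 0.999
gripper_force: 0.0
time: 1.65
tcp_pos: [0.4959, -0.0703, 0.2163]
tool_rot: [0.991, 0.132, 0.0, 0.0]
ft_force: [-0.3, -0.3, 0.2]
gripper_width: 0.995
gripper_force: 0.0
time: 2.15
tcp_pos: [0.495, -0.0719, 0.2162]
tool_rot: [0.872, 0.489, -0.0, -0.0]
ft_force: [-0.7, -0.0, 1.1]
gripper_width: 0.993
gripper_force: 0.0
time: 2.65
tcp_pos: [0.495, -0.072, 0.2162]
tool_rot: [0.679, 0.734, -0.0, -0.0]
ft_force: [-0.0, -0.5, -0.1]
gripper_width: 0.995
gripper_force: 0.0
tcp [ 0.495  -0.072   0.2162] yaw 94.42 z [-3.e-04 -0.e+00 -1.e+00] offset mm [ 0.7 -0.4  2.2]
[0.48879958 0.00874434 0.34196608]
```

View pics/w1.png

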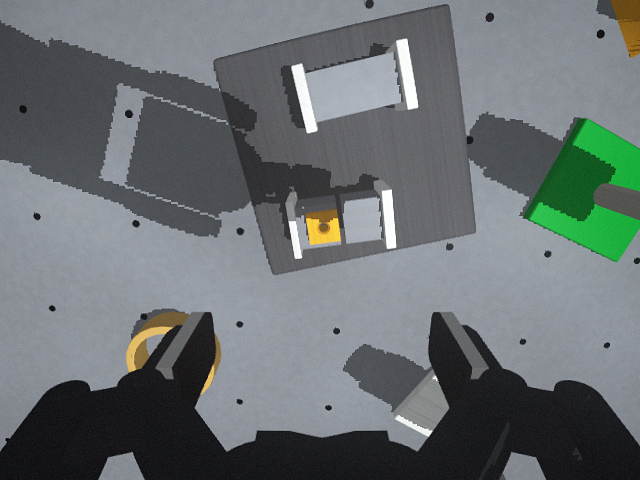

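The wrist view shows the jack hole at (324,228), the adapter's flange at right (389,217) and its end plate at left (296,224). Next I'll measure these and go to the slim pin.

```bash
python3 - <<'E'
from h import *
c=load('w1'); im=c['image'].astype(int); hsv=cv2.cvtColor(c['image'],cv2.COLOR_RGB2HSV)
sub=np.zeros((480,640),bool); sub[200:252,298:348]=1
br=sub&(hsv[:,:,1]>90)&(hsv[:,:,0]<35)
g=im.max(2)
yy,xx=np.mgrid[:480,:640]
h=sub&(g<150)&(np.hypot(xx-324,yy-228)<7)&(hsv[:,:,1]>60)
print('hole px',xx[h].mean(),yy[h].mean(),h.sum(), onplane(c,[[xx[h].mean(),yy[h].mean()]],.064))
ys,xs=np.nonzero(br&(g>60)); P=(onplane(c,np.c_[xs,ys],.064)[:,:2]*1000).astype(np.float32); print('brass',cv2.minAreaRect(P))
for n,b in [('flange',(376,398,180,250)),('plate',(286,304,190,262))]:
    m=np.zeros((480,640),bool); m[b[2]:b[3],b[0]:b[1]]=1
    m&=(im.min(2)>200); ys,xs=np.nonzero(m); P=(onplane(c,np.c_[xs,ys],.066 if n=='flange' else .062)[:,:2]*1000).astype(np.float32); print(n,m.sum(),cv2.minAreaRect(P))
off([.5177,.3585,.192])
E
```

```text
hole px 323.1290322580645 226.88709677419354 62 [[ 0.4960467 -0.0712858  0.064    ]]
brass ((495.88665771484375, -71.11457824707031), (24.732501983642578, 25.626157760620117), 11.955214500427246)
flange 577 ((544.8216552734375, -61.16718292236328), (7.458120346069336, 45.46418380737305), 12.220680236816406)
plate 270 ((475.0894775390625, -83.84339904785156), (5.452028274536133, 30.864578247070312), 12.361523628234863)
tcp [ 0.495  -0.0719  0.2162] yaw 94.29 z [-3.e-04 -0.e+00 -1.e+00] offset mm [427.5  54.8  24.2]
```

```bash
python3 -m jog '[{"offset":[43,5,2],"dr":[0,0,0]},{"offset":[43,5,2],"dr":[0,0,0]},{"offset":[43,5,2],"dr":[0,0,0]},{"offset":[43,5,2],"dr":[0,0,0]},{"offset":[43,5,2],"dr":[0,0,0]}]'
python3 -m jog '[{"offset":[43,6,2],"dr":[0,0,0]},{"offset":[43,6,2],"dr":[0,0,0]},{"offset":[43,6,2],"dr":[0,0,0]},{"offset":[43,6,4],"dr":[0,0,0]},{"offset":[40.5,5.8,4],"dr":[0,0,0]}]'
python3 -m jog '[{"offset":[0,0,0],"dr":[0,0,0]},{"offset":[0,0,0],"dr":[0,0,0]}]' >/dev/null
python3 - <<'E'
from h import *
c=snap('wrist','w2'); im=c['image'].astype(int); off([.5177,.3585,.192])
W=cloud(c)
m=(im.min(2)>90)&(im.max(2)-im.min(2)<30)&(W[:,:,2]>.032)&(W[:,:,2]<.05)
n,L,st,ce=cv2.connectedComponentsWithStats(m.astype(np.uint8))
for i in range(1,n):
    if st[i,4]>60: 
        ys,xs=np.nonzero(L==i); (q,r)=cv2.minEnclosingCircle((onplane(c,np.c_[xs,ys],.04)[:,:2]*1000).astype(np.float32))
        print(st[i],ce[i].round(1),onplane(c,[ce[i]],.04).round(4),np.round(q,1),round(r,1))
E
```

```text
time: 3.2
tcp_pos: [0.504, 0.146, 0.2062]
tool_rot: [0.682, 0.731, 0.0, 0.0]
ft_force: [0.8, -0.8, -0.5]
gripper_width: 0.994
gripper_force: 0.0
time: 3.7
tcp_pos: [0.5179, 0.3605, 0.192]
tool_rot: [0.682, 0.731, -0.0, 0.0]
ft_force: [1.5, 0.3, 0.1]
gripper_width: 0.995
gripper_force: 0.0
tcp [0.5179 0.3581 0.1919] yaw 94.14 z [-7.e-04 -7.e-04 -1.e+00] offset mm [ 0.4 -0.2 -0.1]
[315 217  19  20 277] [323.9 226.9] [[0.5192 0.3597 0.04  ]] [519.1 359.9] 7.7
[309 264  32  33 784] [324.2 281. ] [[0.5227 0.315  0.04  ]] [522.5 315.4] 14.3
[ 523  302   68   53 2618] [556.1 328.3] [[0.7259 0.2841 0.04  ]] [726.3 283.5] 35.4
[312 317  24  25 440] [324.1 329.8] [[0.526  0.2705 0.04  ]] [525.9 271. ] 11.7
```

View pics/w2.png

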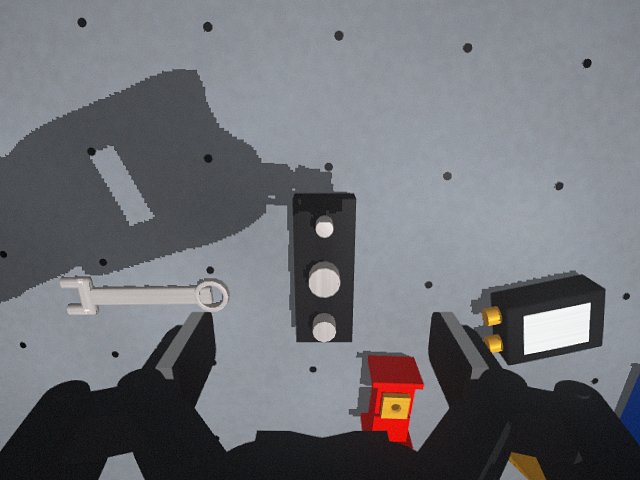

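The slim pin is at (324,227), almost the same pixel as the jack hole was, which gives about (0.519, 0.3595). The big pin is in the middle and the mid pin at the bottom. I'll descend and grip.

```bash
python3 -m jog '[{"offset":[1.3,1.2,35],"dr":[0,0,0]},{"offset":[0,0,35],"dr":[0,0,0]},{"offset":[0,0,35],"dr":[0,0,0]},{"offset":[0,0,27],"dr":[0,0,0]},{"offset":[0,0,15],"dr":[0,0,0]}]' 
python3 -m jog '[{"offset":[0,0,0],"dr":[0,0,0]},{"offset":[0,0,0],"dr":[0,0,0]}]'
python3 -m jog '[{"offset":[0,0,0],"dr":[0,0,0]},{"offset":[0,0,0],"dr":[0,0,0]},{"offset":[0,0,0],"dr":[0,0,0]},{"offset":[0,0,0],"dr":[0,0,0]},{"offset":[0,0,0],"dr":[0,0,0]}]' 0 40
python3 -m jog '[{"offset":[0,0,0],"dr":[0,0,0]},{"offset":[0,0,0],"dr":[0,0,0]},{"offset":[0,0,0],"dr":[0,0,0]},{"offset":[0,0,0],"dr":[0,0,0]},{"offset":[0,0,0],"dr":[0,0,0]}]'
```

```text
time: 4.45
tcp_pos: [0.519, 0.3582, 0.0435]
tool_rot: [0.682, 0.732, -0.001, -0.0]
ft_force: [0.3, 0.1, 1.0]
gripper_width: 0.994
gripper_force: 0.0
time: 4.65
tcp_pos: [0.5199, 0.3596, 0.0463]
tool_rot: [0.681, 0.732, 0.0, 0.0]
ft_force: [-0.0, -0.5, 0.4]
gripper_width: 0.996
gripper_force: 0.0
time: 5.15
tcp_pos: [0.5193, 0.3599, 0.0455]
tool_rot: [0.68, 0.733, 0.0, 0.0]
ft_force: [-0.4, -0.8, 8.9]
gripper_width: 0.14
gripper_force: 34.6
time: 5.65
tcp_pos: [0.5193, 0.3599, 0.0456]
tool_rot: [0.68, 0.733, 0.0, 0.0]
ft_force: [-1.4, -0.4, 5.6]
gripper_width: 0.136
gripper_force: 39.1
```

```bash
python3 -m jog '[{"offset":[0,0,-15],"dr":[0,0,0]},{"offset":[0,0,-25],"dr":[0,0,0]},{"offset":[0,0,-25],"dr":[0,0,0]},{"offset":[0,0,-15],"dr":[0,0,0]},{"offset":[0,0,0],"dr":[0,0,0]}]'
python3 - <<'E'
from h import *
snap('wrist','w3');off([.496,-.0713,.1256])
a=cv2.imread('pics/w3.png'); cv2.imwrite('pics/w3c.png',cv2.resize(a[180:480,180:480],None,fx=2,fy=2))
E
```

```text
time: 6.15
tcp_pos: [0.52, 0.3602, 0.1277]
tool_rot: [0.68, 0.733, 0.002, 0.001]
ft_force: [0.0, 0.2, -0.4]
gripper_width: 0.139
gripper_force: 39.0
tcp [0.5194 0.3599 0.126 ] yaw 94.24 z [ 1.4e-03  7.0e-04 -1.0e+00] offset mm [-4.283e+02 -5.520e+01  1.000e-01]
```

View pics/w3c.png

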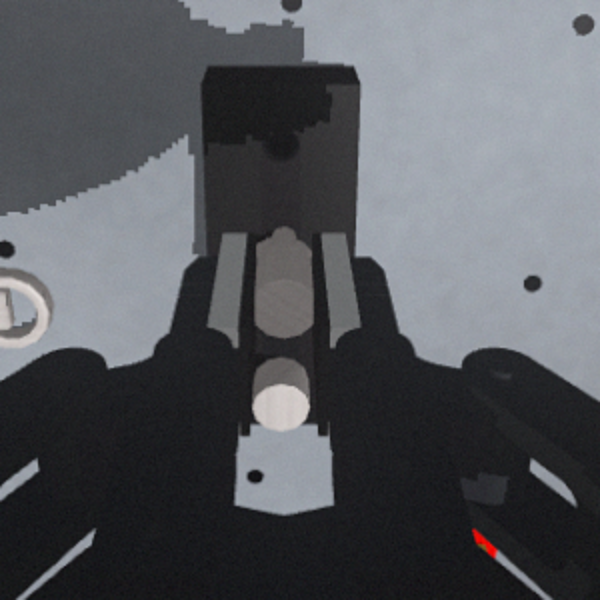

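The pin is held upright between the pads, head top near full-image (321,334), and the rack hole is empty at (322,252). I'll carry it over to the jack.

```bash
python3 - <<'E'
from h import *
c=load('w3'); im=c['image'].astype(int); print(onplane(c,[[321.5,327],[321.5,334],[321.5,349]],.120).round(4), cloud(c)[315:348:6,321].round(4))
E
python3 -m jog '[{"offset":[-43,-5.5,-4],"dr":[0,0,0]},{"offset":[-43,-5.5,-4],"dr":[0,0,0]},{"offset":[-43,-5.5,-4],"dr":[0,0,0]},{"offset":[-43,-5.5,-4],"dr":[0,0,0]},{"offset":[-43,-5.5,-4],"dr":[0,0,0]}]' 
python3 -m jog '[{"offset":[-43,-5.5,0],"dr":[0,0,0]},{"offset":[-43,-5.5,0],"dr":[0,0,0]},{"offset":[-43,-5.5,0],"dr":[0,0,0]},{"offset":[-43,-5.5,0],"dr":[0,0,0]},{"offset":[-41.3,-5.7,0],"dr":[0,0,0]}]' 
python3 -m jog '[{"offset":[0,0,20],"dr":[0,0,0]},{"offset":[0,0,20],"dr":[0,0,0]},{"offset":[0,0,0],"dr":[0,0,0]},{"offset":[0,0,0],"dr":[0,0,0]}]' 
python3 - <<'E'
from h import *
off([.496,-.0713,.1056])
c=snap('wrist','w4'); 
snap('side','s4'); snap('top','t4')
a=cv2.imread('pics/w4.png'); cv2.imwrite('pics/w4c.png',cv2.resize(a[180:390,220:420],None,fx=2.5,fy=2.5))
E
```

```text
[[0.5199 0.3608 0.12  ]
 [0.5201 0.3576 0.12  ]
 [0.5206 0.3505 0.12  ]] [[0.5193 0.3654 0.1186]
 [0.5194 0.3645 0.1218]
 [0.5195 0.3628 0.1234]
 [0.5197 0.3595 0.1223]
 [0.52   0.3563 0.1216]
 [0.5202 0.3535 0.1218]]
time: 6.7
tcp_pos: [0.5069, 0.1417, 0.1442]
tool_rot: [0.68, 0.733, -0.001, -0.001]
ft_force: [0.1, -1.4, -0.5]
gripper_width: 0.138
gripper_force: 39.0
time: 7.2
tcp_pos: [0.4951, -0.0731, 0.1442]
tool_rot: [0.681, 0.733, -0.0, -0.001]
ft_force: [0.7, 0.2, -0.4]
gripper_width: 0.134
gripper_force: 39.0
time: 7.6
tcp_pos: [0.4955, -0.0712, 0.1048]
tool_rot: [0.68, 0.733, -0.001, -0.001]
ft_force: [0.3, -0.2, -0.3]
gripper_width: 0.132
gripper_force: 39.0
tcp [ 0.4955 -0.0712  0.1048] yaw 94.25 z [-2.1e-03  5.0e-04 -1.0e+00] offset mm [-0.1  0.5 -0.8]
```

View pics/w4c.png

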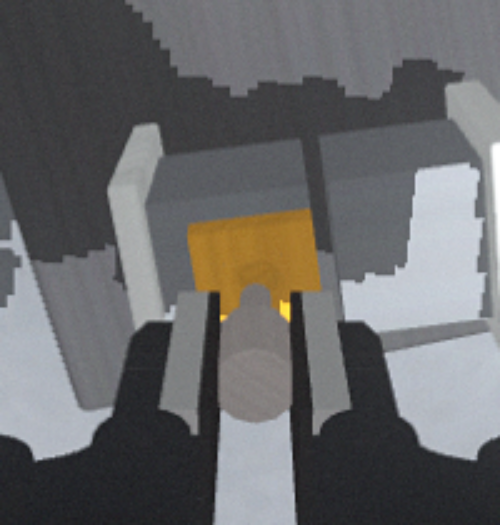

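The pin sits just above the jack, shaft tip around crop (256,287) with the hole's dark rim just behind it at about (258,268). I'll take a closer stretched look in two views.

```bash
python3 - <<'E'
from h import *
def crop(f,u,v,w,h,k):
    a=cv2.imread(f'pics/{f}.png')[v:v+h,u:u+w]; a=np.clip((a.astype(float))*1.8,0,255).astype(np.uint8)
    return cv2.resize(a,(400,400),interpolation=cv2.INTER_NEAREST)
def proj(c,X):
    p=np.array(c['R'])@X+c['t']; K=np.array([[c['fx'],0,c['cx']],[0,c['fy'],c['cy']],[0,0,1]])
    return cv2.projectPoints(p.reshape(1,3),np.zeros(3),np.zeros(3),K,np.array([c['k1'],0,0,0.]))[0].ravel()
s=load('s4');w=load('w4')
us=proj(s,np.array([.496,-.0713,.068])).astype(int); 
print('side',us,'wrist hole',proj(w,np.array([.496,-.0713,.064])),'tip', proj(w,np.array([.4957,-.0713,.066])))
cv2.imwrite('pics/x4.png',np.hstack([crop('w4',290,255,70,70,0),crop('s4',us[0]-25,us[1]-25,50,50,0)]))
print(us-25)
E
```

```text
side [328 257] wrist hole [322.96599837 292.33972346] tip [322.34595043 294.13432394]
[303 232]
```

View pics/x4.png

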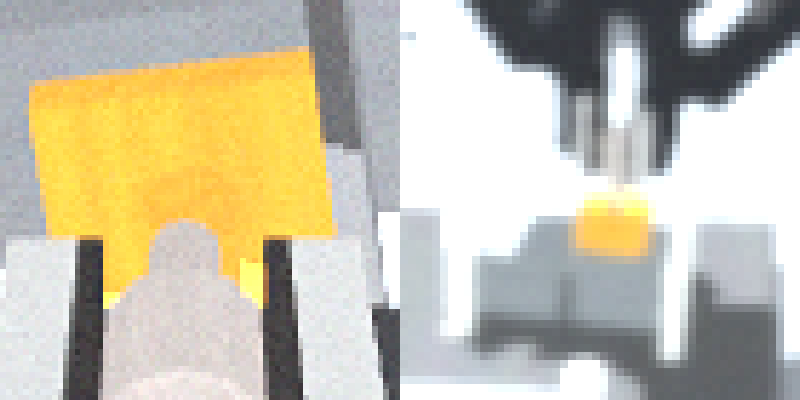

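```bash
python3 - <<'E'
from h import *
def proj(c,X):
    p=np.asarray(X)@np.array(c['R']).T+c['t']; K=np.array([[c['fx'],0,c['cx']],[0,c['fy'],c['cy']],[0,0,1]])
    return cv2.projectPoints(p.reshape(-1,1,3),np.zeros(3),np.zeros(3),K,np.array([c['k1'],0,0,0.]))[0][:,0]
w=load('w4'); a=np.radians(12.2); ex=np.array([np.cos(a),np.sin(a),0]); ey=np.array([-np.sin(a),np.cos(a),0])
J=np.array([.496,-.0713,.064])
print('brass top/bottom corners +y',proj(w,[J-.012*ex+.012*ey,J+.012*ex+.012*ey,J-.012*ex+.012*ey-[0,0,.006],J+.012*ex+.012*ey-[0,0,.006]]).round(1).tolist())
th=np.linspace(0,6.28,60); circ=lambda c,r,z:np.array([c[0]+0*th,c[1]+0*th,z+0*th]).T+r*np.c_[np.cos(th),np.sin(th),0*th]
T=[.4955,-.0712]
for z in (.066,.069): q=proj(w,circ(T,.003,z)); print('shaft r3 z',z,'top row',q[:,1].min(),'cx',(q[:,0].max()+q[:,0].min())/2)
q=proj(w,circ(T,.0022,.0662)); print('chamfered tip top row',q[:,1].min())
q=proj(w,circ(T,.007,.1048-.0216)); print('collar',q.min(0),q.max(0))
q=proj(w,circ(T,.007,.1048-.0056)); print('head top',q.min(0),q.max(0))
im=w['image'].astype(int); print(im[285:330:2,322].tolist())
h=cv2.cvtColor(w['image'],cv2.COLOR_RGB2HSV)[:,:,1]; print([int(v) for v in h[258:280,322]], [int(v) for v in h[284:300,322]])
print(h[305,300:350].tolist())
# hole ring darkness
print([int(im[v,308:340].max(1).mean()) for v in range(275,293)], im[288,300:348].max(1).tolist())
E
```

```text
brass top/bottom corners +y [[294.5, 272.8], [344.7, 266.4], [295.3, 268.0], [344.0, 261.7]]
shaft r3 z 0.066 top row 288.22960125540243 cx 321.94461853350873
shaft r3 z 0.069 top row 290.9804978698815 cx 321.9356292756438
chamfered tip top row 289.9346979809584
collar [305.84241231 296.9750706 ] [337.93702196 325.4427592 ]
head top [304.18320041 315.46079518] [339.47154849 346.09008082]
[[155, 112, 44], [160, 115, 47], [160, 116, 45], [151, 108, 38], [137, 116, 94], [114, 112, 109], [118, 114, 113], [115, 109, 109], [122, 114, 110], [122, 116, 115], [121, 117, 116], [126, 120, 119], [124, 121, 116], [126, 123, 120], [126, 122, 122], [125, 121, 119], [121, 115, 117], [130, 125, 123], [127, 124, 122], [134, 129, 130], [138, 130, 131], [141, 131, 131], [134, 129, 128]]
[26, 20, 21, 32, 15, 22, 22, 44, 150, 190, 172, 187, 185, 186, 186, 185, 186, 187, 196, 192, 181, 185] [189, 183, 181, 180, 182, 183, 185, 191, 195, 80, 2, 11, 16, 11, 21, 13]
[4, 11, 7, 5, 14, 12, 35, 78, 184, 184, 198, 145, 48, 10, 13, 11, 12, 11, 14, 17, 11, 13, 11, 8, 19, 8, 6, 10, 8, 10, 4, 30, 163, 179, 180, 178, 155, 53, 36, 20, 21, 10, 2, 8, 10, 12, 8, 6, 4, 13]
[165, 166, 166, 165, 165, 165, 165, 165, 165, 163, 161, 161, 160, 159, 160, 158, 158, 158] [173, 172, 171, 172, 163, 161, 162, 163, 168, 169, 171, 171, 168, 163, 158, 159, 154, 155, 155, 158, 158, 158, 161, 157, 157, 150, 148, 151, 154, 153, 149, 154, 164, 166, 162, 162, 165, 164, 169, 166, 167, 166, 165, 168, 169, 164, 167, 145]
```

Relative to the jack, the pin sits about 1 mm too far towards -y and 0.5 mm short in x. I'll correct that and descend gently, watching the force.

```bash
python3 -m jog '[{"offset":[1,0.5,0],"dr":[0,0,0]},{"offset":[0,0,2],"dr":[0,0,0]},{"offset":[0,0,2],"dr":[0,0,0]},{"offset":[0,0,1],"dr":[0,0,0]},{"offset":[0,0,0],"dr":[0,0,0]}]'
python3 -m jog '[{"offset":[0,0,1],"dr":[0,0,0]},{"offset":[0,0,0],"dr":[0,0,0]},{"offset":[0,0,0],"dr":[0,0,0]}]'
python3 -c "
from h import *
off([.496,-.0703,.0856])"
```

```text
time: 8.25
tcp_pos: [0.4962, -0.0703, 0.1001]
tool_rot: [0.68, 0.733, -0.0, -0.0]
ft_force: [-0.9, 0.2, -0.1]
gripper_width: 0.137
gripper_force: 39.0
time: 8.55
tcp_pos: [0.4963, -0.0704, 0.0993]
tool_rot: [0.68, 0.733, -0.0, -0.0]
ft_force: [0.2, 0.6, -0.2]
gripper_width: 0.132
gripper_force: 39.0
tcp [ 0.4963 -0.0704  0.0993] yaw 94.24 z [-1.e-04 -1.e-04 -1.e+00] offset mm [ 0.1 -0.3 13.7]
```

```bash
python3 -m jog '[{"offset":[0,0,2],"dr":[0,0,0]},{"offset":[0,0,1],"dr":[0,0,0]},{"offset":[0,0,0],"dr":[0,0,0]}]'
python3 -m jog '[{"offset":[0,0,2],"dr":[0,0,0]},{"offset":[0,0,1],"dr":[0,0,0]},{"offset":[0,0,0],"dr":[0,0,0]}]'

```

```text
time: 8.85
tcp_pos: [0.4962, -0.0704, 0.0961]
tool_rot: [0.68, 0.733, -0.0, -0.0]
ft_force: [-0.2, -0.1, -0.2]
gripper_width: 0.139
gripper_force: 39.0
time: 9.15
tcp_pos: [0.4962, -0.0704, 0.0931]
tool_rot: [0.68, 0.733, -0.0, -0.0]
ft_force: [-0.1, 0.2, -0.8]
gripper_width: 0.136
gripper_force: 39.0
```

```bash
python3 -m jog '[{"offset":[0,0,2],"dr":[0,0,0]},{"offset":[0,0,2],"dr":[0,0,0]},{"offset":[0,0,1],"dr":[0,0,0]},{"offset":[0,0,0],"dr":[0,0,0]}]'
python3 -m jog '[{"offset":[0,0,1],"dr":[0,0,0]},{"offset":[0,0,1],"dr":[0,0,0]},{"offset":[0,0,0],"dr":[0,0,0]}]'

```

```text
time: 9.55
tcp_pos: [0.4962, -0.0704, 0.0881]
tool_rot: [0.68, 0.733, -0.0, -0.0]
ft_force: [0.6, -0.1, -0.7]
gripper_width: 0.134
gripper_force: 39.0
time: 9.85
tcp_pos: [0.4963, -0.0704, 0.0862]
tool_rot: [0.68, 0.733, -0.0, -0.0]
ft_force: [-1.1, 0.1, 0.4]
gripper_width: 0.132
gripper_force: 39.0
```

```bash
python3 -m jog '[{"offset":[0,0,1],"dr":[0,0,0]},{"offset":[0,0,0],"dr":[0,0,0]},{"offset":[0,0,0],"dr":[0,0,0]}]'
python3 -m jog '[{"offset":[0,0,0.5],"dr":[0,0,0]},{"offset":[0,0,0],"dr":[0,0,0]},{"offset":[0,0,0],"dr":[0,0,0]}]'

```

```text
time: 10.15
tcp_pos: [0.4964, -0.0704, 0.0856]
tool_rot: [0.68, 0.733, 0.0, 0.0]
ft_force: [-0.8, -0.3, 5.6]
gripper_width: 0.138
gripper_force: 39.5
time: 10.45
tcp_pos: [0.4964, -0.0704, 0.0854]
tool_rot: [0.68, 0.733, 0.0, 0.0]
ft_force: [-3.5, 1.0, 11.8]
gripper_width: 0.138
gripper_force: 40.1
```

It seated at the predicted height (TCP z 0.0855, collar at 0.064). Now I'll release, rise, and turn to the adapter's grip yaw.

```bash
python3 -m jog '[{"offset":[0,0,-0.7],"dr":[0,0,0]},{"offset":[0,0,0],"dr":[0,0,0]},{"offset":[0,0,0],"dr":[0,0,0]},{"offset":[0,0,0],"dr":[0,0,0]},{"offset":[0,0,0],"dr":[0,0,0]}]' 85
python3 -m jog '[{"offset":[0,0,0],"dr":[0,0,0]},{"offset":[0,0,-15],"dr":[0,0,0]},{"offset":[0,0,-40],"dr":[0,0,0]},{"offset":[0,0,-40],"dr":[0,0,0]},{"offset":[0,0,-15],"dr":[0,0,0]}]'
python3 -m jog '[{"offset":[0,0,0],"dr":[0,0,0.15]},{"offset":[0,0,0],"dr":[0,0,0.15]},{"offset":[0,0,0],"dr":[0,0,0.15]},{"offset":[0,0,0],"dr":[0,0,0.15]},{"offset":[0,0,0],"dr":[0,0,0.15]}]'
python3 -m jog '[{"offset":[0,0,0],"dr":[0,0,0.15]},{"offset":[0,0,0],"dr":[0,0,0.15]},{"offset":[0,0,0],"dr":[0,0,0.15]},{"offset":[0,0,0],"dr":[0,0,0.15]},{"offset":[0,0,0],"dr":[0,0,0.08]}]'
python3 -m jog '[{"offset":[0,0,0],"dr":[0,0,0]}]' >/dev/null
python3 - <<'E'
from h import *
off([.5097,-.0685,.047])
c=snap('wrist','w5'); W=cloud(c); im=c['image'].astype(int)
m=(W[:,:,2]>.072)&(W[:,:,2]<.09)&(abs(W[:,:,0]-.496)<.02)&(abs(W[:,:,1]+.0713)<.02)
print('head',m.sum(),np.median(W[m],0),W[m].max(0))
m=(im.min(2)>150)&(W[:,:,2]>.055)&(W[:,:,2]<.072)&(abs(W[:,:,0]-.545)<.02)&(abs(W[:,:,1]+.061)<.035)
ys,xs=np.nonzero(m); print('flange',m.sum(),cv2.minAreaRect((onplane(c,np.c_[xs,ys],.066)[:,:2]*1000).astype(np.float32)))
E
```

```text
time: 10.95
tcp_pos: [0.4963, -0.0704, 0.0854]
tool_rot: [0.68, 0.733, -0.0, -0.0]
ft_force: [1.0, -0.4, 1.1]
gripper_width: 0.967
gripper_force: 0.0
time: 11.45
tcp_pos: [0.4971, -0.0705, 0.1987]
tool_rot: [0.68, 0.733, 0.001, 0.002]
ft_force: [0.4, 1.2, -0.5]
gripper_width: 0.996
gripper_force: 0.0
time: 11.95
tcp_pos: [0.4962, -0.0703, 0.1955]
tool_rot: [0.903, 0.43, -0.0, 0.0]
ft_force: [-0.7, -0.0, 0.5]
gripper_width: 0.998
gripper_force: 0.0
time: 12.45
tcp_pos: [0.4962, -0.0703, 0.1955]
tool_rot: [0.995, 0.104, -0.0, 0.0]
ft_force: [0.1, -0.1, 0.7]
gripper_width: 0.997
gripper_force: 0.0
tcp [ 0.4962 -0.0703  0.1954] yaw 12.25 z [-1.e-04 -1.e-04 -1.e+00] offset mm [ 13.6   1.1 148.4]
head 372 [ 0.49800255 -0.0714989   0.07985478] [ 0.50383531 -0.06494926  0.08182002]
flange 1692 ((536.5205078125, -62.78109359741211), (26.283655166625977, 45.349632263183594), 12.276768684387207)
```

View pics/w5.png

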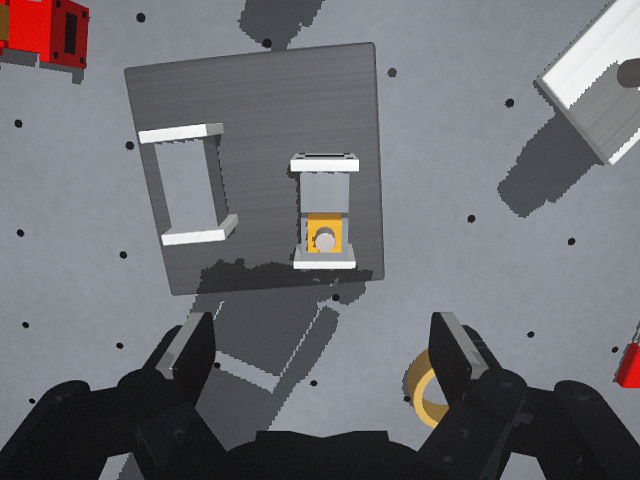

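The pin is home (head top at z 0.080, pixel (325,240)) and the adapter is aligned with the tool. The section is close on the left, so I'll narrow the opening to 58 mm, descend, and grip.

```bash
python3 -m jog '[{"offset":[13.6,1,20],"dr":[0,0,0]},{"offset":[0,0,30],"dr":[0,0,0]},{"offset":[0,0,20],"dr":[0,0,0]},{"offset":[0,0,0],"dr":[0,0,0]},{"offset":[0,0,0],"dr":[0,0,0]}]' 58
python3 -m jog '[{"offset":[0,0,20],"dr":[0,0,0]},{"offset":[0,0,25],"dr":[0,0,0]},{"offset":[0,0,25],"dr":[0,0,0]},{"offset":[0,0,11],"dr":[0,0,0]},{"offset":[0,0,0],"dr":[0,0,0]}]'
python3 -m jog '[{"offset":[0,0,0],"dr":[0,0,0]},{"offset":[0,0,0],"dr":[0,0,0]},{"offset":[0,0,0],"dr":[0,0,0]},{"offset":[0,0,0],"dr":[0,0,0]},{"offset":[0,0,0],"dr":[0,0,0]}]' 0 60
python3 -m jog '[{"offset":[0,0,0],"dr":[0,0,0]},{"offset":[0,0,0],"dr":[0,0,0]}]'
python3 - <<'E'
from h import *
off([.5097,-.0685,.2])
c=load('w5'); im=c['image']
# camera geometry from top+side clouds (start pictures)
c=load('top0'); W=cloud(c); g=c['image'].max(2)
b=np.zeros((480,640),bool); b[170:248,372:432]=1
wh=b&(W[:,:,2]>.222)&(c['image'].min(2)>130)
ys,xs=np.nonzero(wh); r=cv2.minAreaRect((onplane(c,np.c_[xs,ys],.23)[:,:2]*1000).astype(np.float32)); print('white box top',wh.sum(),r)
s=load('side0'); S=cloud(s); 
for n,Q,I in (('top',W,c['image']),('side',S,s['image'])):
    m=(abs(Q[:,:,0]-.65)<.12)&(abs(Q[:,:,1]+.275)<.1)&(Q[:,:,2]>.165)&(Q[:,:,2]<.24)
    P=Q[m]; d=np.array([-.87,.494]); t=P[:,:2]@d; l=P[:,:2]@[-.494,-.87]
    dk=I[m].max(1)<90
    print(n,m.sum(),'along -x pct',np.percentile(t,[0,1,5,50,95,99,100]).round(4),'lat',np.percentile(l,[1,5,50,95,99]).round(4),'dark along',np.percentile(t[dk],[1,5,50,95,99]).round(4) if dk.sum() else 0,'dark lat',np.percentile(l[dk],[2,50,98]).round(4) if dk.sum() else 0)
E
```

```text
time: 13.1
tcp_pos: [0.5099, -0.0685, 0.1258]
tool_rot: [0.994, 0.108, -0.0, -0.0]
ft_force: [0.7, -0.5, -0.1]
gripper_width: 0.678
gripper_force: 0.0
time: 13.6
tcp_pos: [0.5098, -0.0685, 0.0443]
tool_rot: [0.994, 0.107, -0.0, -0.0]
ft_force: [-0.8, 0.1, 0.3]
gripper_width: 0.684
gripper_force: 0.0
time: 14.1
tcp_pos: [0.5104, -0.0686, 0.046]
tool_rot: [0.994, 0.107, 0.001, 0.0]
ft_force: [-0.7, 0.1, 7.5]
gripper_width: 0.389
gripper_force: 60.1
time: 14.3
tcp_pos: [0.5104, -0.0686, 0.046]
tool_rot: [0.994, 0.107, 0.001, 0.0]
ft_force: [-0.6, 0.6, 7.7]
gripper_width: 0.389
gripper_force: 60.1
tcp [ 0.5104 -0.0686  0.046 ] yaw 12.32 z [ 2.4e-03 -7.0e-04 -1.0e+00] offset mm [-4.00e-01 -1.00e-01 -1.54e+02]
white box top 852 ((662.2559204101562, -282.63916015625), (55.494606018066406, 89.9859619140625), 60.389930725097656)
top 1179 along -x pct [-0.7628 -0.7603 -0.755  -0.6985 -0.6436 -0.6423 -0.6407] lat [-0.1084 -0.1056 -0.0812 -0.0568 -0.0542] dark along [-0.6716 -0.6696 -0.6529 -0.6423 -0.6417] dark lat [-0.0995 -0.0805 -0.0621]
side 957 along -x pct [-0.7639 -0.7612 -0.7542 -0.6936 -0.6432 -0.6415 -0.6385] lat [-0.1106 -0.1094 -0.0976 -0.0607 -0.0556] dark along [-0.7157 -0.6694 -0.6469 -0.6417 -0.64  ] dark lat [-0.1047 -0.0889 -0.0621]
```

```bash
python3 -m jog '[{"offset":[0,0,-8],"dr":[0,0,0]},{"offset":[0,0,-16],"dr":[0,0,0]},{"offset":[0,0,-24],"dr":[0,0,0]},{"offset":[0,0,-24],"dr":[0,0,0]},{"offset":[0,0,-24],"dr":[0,0,0]}]'
python3 -m jog '[{"offset":[0,0,-24],"dr":[0,0,0]},{"offset":[0,0,-20],"dr":[0,0,0]},{"offset":[0,0,-14],"dr":[0,0,0]},{"offset":[0,0,-5],"dr":[0,0,0]},{"offset":[0,0,0],"dr":[0,0,0]}]'
python3 -m jog '[{"offset":[0,0,0],"dr":[0,0,0.07]},{"offset":[0,0,0],"dr":[0,0,0.12]},{"offset":[0,0,0],"dr":[0,0,0.12]},{"offset":[0,0,0],"dr":[0,0,0.12]},{"offset":[0,0,0],"dr":[0,0,0.12]}]'
python3 -m jog '[{"offset":[0,0,0],"dr":[0,0,0.12]},{"offset":[0,0,0],"dr":[0,0,0.06]},{"offset":[0,0,0],"dr":[0,0,0]},{"offset":[0,0,0],"dr":[0,0,0]}]'
python3 -c "
from h import *
off([.476,-.1767,.203])"
```

```text
time: 14.8
tcp_pos: [0.5095, -0.0684, 0.1422]
tool_rot: [0.994, 0.107, 0.0, 0.0]
ft_force: [-0.6, -0.3, -3.9]
gripper_width: 0.385
gripper_force: 60.2
time: 15.3
tcp_pos: [0.5097, -0.0684, 0.2043]
tool_rot: [0.994, 0.107, 0.001, 0.0]
ft_force: [0.3, -1.1, -2.4]
gripper_width: 0.383
gripper_force: 60.2
time: 15.8
tcp_pos: [0.5093, -0.0684, 0.2026]
tool_rot: [0.986, -0.169, -0.001, -0.0]
ft_force: [1.0, 0.7, -3.4]
gripper_width: 0.384
gripper_force: 60.2
time: 16.2
tcp_pos: [0.5095, -0.0684, 0.2029]
tool_rot: [0.967, -0.254, -0.001, 0.0]
ft_force: [-0.4, 0.1, -3.6]
gripper_width: 0.386
gripper_force: 60.2
tcp [ 0.5095 -0.0684  0.2029] yaw -29.41 z [-1.1e-03  2.0e-04 -1.0e+00] offset mm [ 2.400e+01  1.108e+02 -1.000e-01]
```

```bash
python3 -m jog '[{"offset":[3,12,0],"dr":[0,0,0]},{"offset":[6,28,0],"dr":[0,0,0]},{"offset":[6,30,0],"dr":[0,0,0]},{"offset":[6,28,0],"dr":[0,0,0]},{"offset":[3,12.8,0],"dr":[0,0,0]}]'
python3 -m jog '[{"offset":[0,0,0],"dr":[0,0,0]},{"offset":[0,0,0],"dr":[0,0,0]},{"offset":[0,0,0],"dr":[0,0,0]},{"offset":[0,0,0],"dr":[0,0,0]},{"offset":[0,0,0],"dr":[0,0,0]}]'
python3 - <<'E'
from h import *
off([.476,-.1767,.203]); print(sensors.sense()['qvel'].round(4))
for n in ('wrist','side','top'): snap(n,n+'9')
for n in('wrist','side','top'):
    c=load(n+'9'); W=cloud(c); hsv=cv2.cvtColor(c['image'],cv2.COLOR_RGB2HSV)
    e=np.array([.8694,-.4941,0]); v=np.array([.5102,-.1961,.2]); Q=(W-v); a=Q@e; l=Q@np.array([.4941,.8694,0]); z=Q[:,:,2]
    m=(a>-.02)&(a<.03)&(abs(l)<.04)&(z>-.04)&(z<.04)&(c['image'].min(2)>60); 
    if m.sum(): print(n,'flange',m.sum(),'a',np.percentile(a[m],[2,50,98]).round(4),'l',np.percentile(l[m],[2,98]).round(4),'z',np.percentile(z[m],[2,98]).round(4))
    h=(abs(a+.054)<.015)&(abs(l)<.015)&(z>.015)&(z<.05)&(hsv[:,:,1]<70)&(hsv[:,:,2]>60)
    if h.sum(): print(n,'head',h.sum(),np.percentile(a[h],[2,50,98]).round(4),np.percentile(l[h],[2,98]).round(4),'z',np.percentile(z[h],[2,98]).round(4))
a=np.hstack([cv2.resize(cv2.imread('pics/wrist9.png'),(400,300)),cv2.resize(cv2.imread('pics/side9.png')[90:330,190:510],(400,300))]); cv2.imwrite('pics/fin.png',a)
E
```

```text
time: 16.7
tcp_pos: [0.4752, -0.179, 0.2034]
tool_rot: [0.967, -0.255, -0.0, 0.0]
ft_force: [-0.2, -0.1, -3.4]
gripper_width: 0.387
gripper_force: 60.4
time: 17.2
tcp_pos: [0.4763, -0.1761, 0.2035]
tool_rot: [0.967, -0.254, -0.0, 0.0]
ft_force: [0.5, 0.3, -3.5]
gripper_width: 0.389
gripper_force: 60.5
tcp [ 0.4763 -0.1761  0.2035] yaw -29.46 z [-0. -0. -1.] offset mm [0.1 0.7 0.5]
[-0.0029 -0.0005 -0.0005  0.0008  0.0004  0.0007]
wrist flange 9750 a [-0.0193 -0.0024 -0.    ] l [-0.0205  0.0228] z [-0.0176  0.0245]
wrist head 2495 [-0.0668 -0.049  -0.0431] [-0.0147  0.0146] z [0.0152 0.0384]
side flange 50 a [-0.0173 -0.0086 -0.0029] l [-0.0072  0.0244] z [-0.0199  0.0166]
side head 40 [-0.0671 -0.0583 -0.0495] [-0.006   0.0121] z [0.0156 0.04  ]
```

View pics/fin.png

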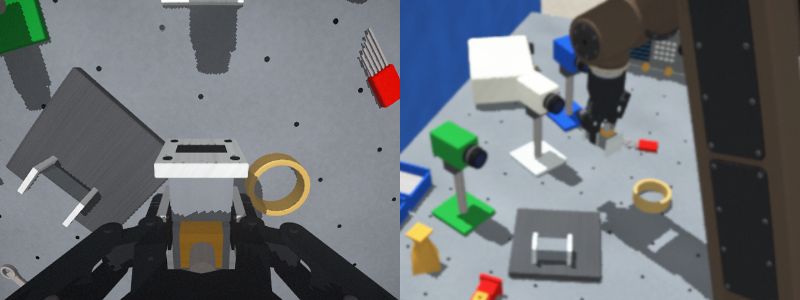

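The wrist half shows the adapter held upright with its flange at (201,165), and the white camera's base straight ahead at (202,2). The pin head is still seated: its top is 38 mm above the lens axis and should be 37 mm. The section and other parts are undisturbed, so I'm handing in.

```bash
python3 -c "
from plant import arm
print(arm.hand_in())"
```

```text
the job is handed in; nothing more can be done
None
```

The job is handed in, with no verdict returned: the slim pin is home in the jack, and the adapter is held still and upright with its flange within about 3 mm (measured) of the point 100 mm in front of the white camera's lens.

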